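Make up the kit tray for one house shrine

TASK

Put the four finished fittings into the kit tray, each wholly on its own felt: the gold finial on the yellow felt, the pink lantern on the pink one, the green pot on the green one, all three standing upright, and the red baluster lying along the long red felt. Set them down rather than dropping them, let go, and leave the white-primed finial and baluster where they are.

Things in the scene. Friction and masses are not known exactly. Their poses are not given: they have to be found in the camera images.
- gold_finial: Gilded turned finial (pointed knob) standing upright, gold all over, 72 mm high, round foot 44 mm across; its widest grip is a 38 mm diameter cylindrical band from 24 to 44 mm above the foot. Loose, about 100 g. Origin: centre of its underside, z up.
- pink_lantern: Small solid pink lantern with gold foot and gold cap, standing upright, 52 mm high, round foot 44 mm across; cylindrical belly 51 mm in diameter from 15 to 39 mm above the foot. Loose, about 100 g. Origin: centre of its underside, z up.
- green_pot: Small green incense pot with a dark mouth, standing upright, 50 mm high, round foot 44 mm across; cylindrical belly 50 mm in diameter from 12 to 34 mm above the foot. Loose, about 100 g. Origin: centre of its underside, z up.
- red_baluster: Red baluster (short square post) with gold square ends, lying flat: 84 mm long, ends 28 x 28 mm, square red middle block 24 x 24 mm and 32 mm long, with thinner 18 mm round necks between. Loose, about 60 g. Origin: at the very middle of the post (14 mm above what it lies on), x along its length; it lies at the start with z up.
- white_finial: Look-alike of the finial, same shape and size, still in white primer: to be left. Origin: centre of its underside. Low clutter (a brush, a screwdriver, under 35 mm high) lies on the table between the fittings; cans, a chest and a shrine stand at the edges.
- white_baluster: Look-alike of the baluster, same shape and size, all in white primer, lying flat: to be left. Origin: at its very middle, x along its length.
- yellow_felt: Yellow felt, 74 mm square, 3 mm thick, in the middle of one bay of a fixed plywood tray (2 x 2 bays, 110 mm square inside, centres 116 mm apart; walls 6 mm thick, tops 20 mm above the table; felt top 9 mm above it). Fixed. Origin: centre of its top face; x and y parallel to the bay walls, z up.
- pink_felt: Pink felt, 74 mm square, 3 mm thick, in the middle of one bay of a fixed plywood tray (2 x 2 bays, 110 mm square inside, centres 116 mm apart; walls 6 mm thick, tops 20 mm above the table; felt top 9 mm above it). Fixed. Origin: centre of its top face; x and y parallel to the bay walls, z up.
- green_felt: Green felt, 74 mm square, 3 mm thick, in the middle of one bay of a fixed plywood tray (2 x 2 bays, 110 mm square inside, centres 116 mm apart; walls 6 mm thick, tops 20 mm above the table; felt top 9 mm above it). Fixed. Origin: centre of its top face; x and y parallel to the bay walls, z up.
- red_felt: Red felt, 104 mm (its x) by 56 mm (its y), 3 mm thick, in the middle of one bay of a fixed plywood tray (2 x 2 bays, 110 mm square inside, centres 116 mm apart; walls 6 mm thick, tops 20 mm above the table; felt top 9 mm above it). Fixed. Origin: centre of its top face; x and y parallel to the bay walls, z up. The baluster lies along its x.
Things that resemble listed ones, but are neither listed nor needed, are in the scene too. What is shaped like the red_baluster but black or turquoise is not meant.

How it is judged:
By the outcome, as a careful person would: the job done as asked, in the order asked, and still so for the second after the job is handed in, with the robot touching nothing.
It also fails if it takes over 112 s, if anything falls off the work surface, if the arm or the gripper's body presses on something with over 40 N, if the wrist force passes 120 N, or if a joint passes its speed limit or range.

ROBOT

A 6-joint arm with a two-finger parallel gripper is mounted at the origin on the work surface. World frame = base frame: x ahead of the robot, y to its left, z up, the work surface at z = 0. Lengths are in m, angles in rad, forces in N, time in s.
With the tool pointing down it reaches from about 0.375 to 0.825 m from the base axis. Payload 5.5 kg.
Tool frame: the origin (TCP) lies between the finger pads; the fingertips stand 17 mm ahead of it and the grasp point (between the pads) lies 2 mm behind it; z points along the fingers, y is the line along which they close (so a half turn about z gives the same grasp; the last joint's range is limited). The gripper opens to 85 mm and grips with 20 to 120 N. Pads are 22 mm wide; open, the fingers measure 114 mm over their backs; the gripper's body (76 mm by 85 mm) begins 54 mm behind the grasp point. The pads swing forward as they close: fully open they stand 13 mm farther back than shut.
Start: joints at [1.109, 0.314, -0.047, 1.21, 0, 1.571], TCP at [0.267, 0.537, 0.248] pointing down, gripper open.
Joint ranges: [-2.67, 2.67], [-0.69, 1.73], [-1.03, 1.25], [-2.08, 2.16], [-1.42, 1.45], [-3.14, 3.14]. Speed limits (rad/s): [2.39, 2.39, 3.01, 3.14, 3.14, 3.14].

INTERFACE

Orientations are given as a unit quaternion [w, x, y, z].
In Python, from cell import manip gives the robot as it stands.
- The arm moves only by the tool apply_moves, never from a script. Its argument "increments" is one flat list of numbers, 4 for each row, row after row: the shift along the tool's x, y, z in units of 25 mm (1.0 is 25 mm), then the turn about the tool's z in units of 8 degrees (1.0 is 8 degrees). A call has 1 to 10 rows; each row shifts and turns the commanded pose from where the row before left it, along the tool's axes as they then stand; what a row does not reach is not made up. A row lasts 1/8 s, in which the tool goes at most 62.5 mm and 10.7 degrees, less where a joint would pass 70% of its speed; a pose out of reach is approached as far as the arm can. A call is refused whole if a number of a shift passes 1 or a number of a turn 1, either way. A call with a gripper value outside its range is refused whole. "jaw" is the opening, from 0 (shut) to 1 (fully open), set as the call begins (left out, the last holds). The fingers move at their own pace and stop on an object; "newtons" is the grip in N (left out, the last holds). Time passes only in rows, so rows that do not move let the fingers close. It gives the time, the measured TCP pose, the force, the opening and the grip force at its end, in the units of the state.
- manip.get_state(): the state, without advancing time (a new reading comes with each control period).
- manip.read_camera(name): name is "scene" or "top" or "wrist"; returns (picture, depth): 480x640x3 uint8, blue, green, red; 480x640 float32, m along the optical axis (not along the pixel's ray), 0 where there is no reading.
- manip.calibration(name): a dict with "K" (3x3 intrinsics, pixels), "dist" ([k1, k2, p1, p2, k3] as OpenCV has them; the pictures are not rectified), "R" (3x3) and "t" (3): a world point X has camera coordinates R X + t; the wrist camera has in their place "hand_eye" (4x4, takes a point from camera to tool coordinates, whose origin is the TCP and whose axes are the flange's). Camera axes: x right, y down, z forward; pixel columns grow to the right and rows downward; lengths in m; the calibration is good to about 2 mm. A picture is of the moment at which its call begins: read the wrist's pose just before it. calibration takes no time and is no camera call.
- manip.sign_off(): hands the job in; it is judged then, once.
The state is a dict: "time_s": time; "q": joint angles; "qvel": joint speeds; "tau": joint torques, N m; "tool_pos": TCP position; "orientation": TCP orientation; "force": force on the tool from outside, world axes, zero at the start; "wrist_torque": the same for the moment, N m; "gripper_width": finger opening in m; "gripper_force": force on a finger pad.
Only numpy, scipy, OpenCV 4.12 (cv2) and the standard library are available. Lean on these libraries where they do the work, as an engineer would, in place of code of your own. Each camera call takes 0.05 s, during which the arm holds its last target. There are 200 camera calls.

## Working session

There is one attempt and no reset: what is moved stays moved. The work goes in short steps, Python scripts to look and compute and a tool call to move; the robot and the scene stay as the last step left them, time stands still between calls to the robot, and variables do not carry over. Pictures are saved under pics/ and viewed, at most 14 in all, crops included, and the job is handed in when it is done.

Besides the shell and the picture viewer there is one more tool, called after "Emit:" as name(argument=value, ...), one argument or row to a line, values as JSON. apply_moves: Moves the arm, as the interface text tells. Its arguments: {"type":"object","properties":{"increments":{"type":"array","items":{"type":"number"}},"jaw":{"type":"number"},"newtons":{"type":"number"}},"required":["increments"]}

```bash
ls; mkdir -p pics; python3 - <<'E'
from cell import manip
import cv2,numpy as np
s=manip.get_state();print(s)
for n in("scene","top"):
    p,d=manip.read_camera(n);cv2.imwrite(f"pics/{n}0.png",p);np.save(f"pics/{n}0.npy",d)
    c=manip.calibration(n);print(n,{k:np.round(v,4).tolist() for k,v in c.items()})
print(manip.calibration("wrist"))
E
```

```text
pics
{'time_s': 0.0, 'q': array([ 1.10901645e+00,  3.14212232e-01, -4.80873418e-02,  1.21020134e+00,
       -5.84969891e-06,  1.57083310e+00]), 'qvel': array([-9.02672793e-05, -2.83439675e-03,  8.98633130e-04, -9.23577074e-04,
        1.33396878e-03, -6.39279716e-04]), 'tau': array([ 2.07272155e-03, -5.39585280e+01,  3.39751697e+01,  1.93701434e-02,
       -8.59937700e-05, -5.08537809e-06]), 'tool_pos': array([0.26707973, 0.53665885, 0.24743919]), 'orientation': array([-1.92179938e-04,  2.28861752e-01,  9.73458562e-01, -8.30350167e-04]), 'force': array([0.83612713, 0.55609762, 0.22076801]), 'wrist_torque': array([ 0.01098806,  0.03504458, -0.00856438]), 'gripper_force': 0.0, 'gripper_width': 0.08550812713505816}
scene {'K': [[596.7105, 0.0, 322.7981], [0.0, 596.7105, 247.3531], [0.0, 0.0, 1.0]], 'dist': [-0.077, 0.0, 0.0, 0.0, 0.0], 'R': [[0.7345, 0.6786, -0.0041], [0.5203, -0.567, -0.6386], [-0.4357, 0.4669, -0.7695]], 't': [-0.302, -0.2464, 1.4145]}
top {'K': [[463.0274, 0.0, 319.0198], [0.0, 463.0274, 246.3703], [0.0, 0.0, 1.0]], 'dist': [0.0183, 0.0, 0.0, 0.0, 0.0], 'R': [[0.0042, -0.9998, 0.0211], [-0.9904, -0.0071, -0.1384], [0.1385, -0.0203, -0.9902]], 't': [-0.0502, 0.4261, 1.0517]}
{'K': array([[392.57641601,   0.        , 322.15469235],
       [  0.        , 392.57641601, 244.49008375],
       [  0.        ,   0.        ,   1.        ]]), 'dist': array([-0.08889995,  0.        ,  0.        ,  0.        ,  0.        ]), 'hand_eye': array([[ 5.44192633e-04, -9.48429476e-01, -3.16987748e-01,
         8.04474374e-02],
       [ 9.99999821e-01,  5.94661819e-04, -6.24701181e-05,
         6.63583191e-04],
       [ 2.47749012e-04, -3.16987657e-01,  9.48429631e-01,
        -1.26139100e-01],
       [ 0.00000000e+00,  0.00000000e+00,  0.00000000e+00,
         1.00000000e+00]])}
```

View pics/top0.png

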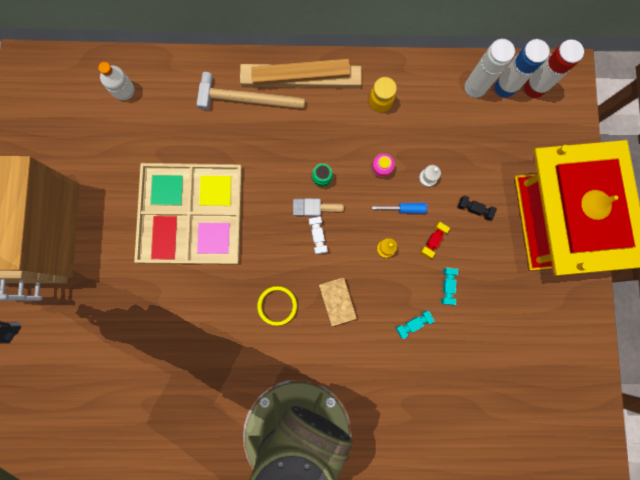

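View pics/scene0.png

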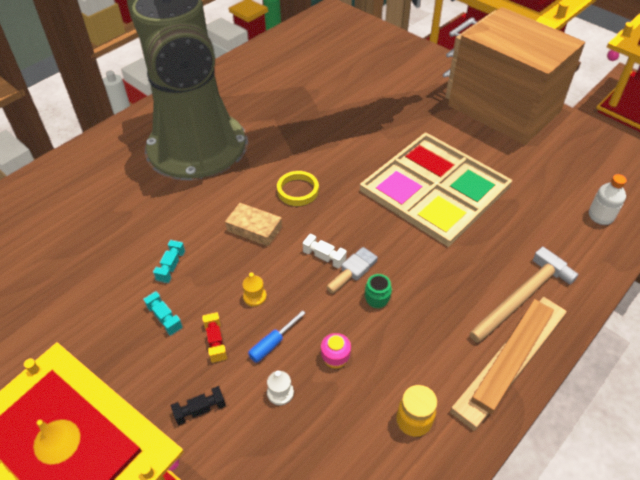

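Candidates in the top picture:
- **Gold finial:** (388,247). Not the white one (430,176), the yellow jar (383,95) or the shrine knob (598,205).
- **Pink lantern:** (384,165).
- **Green pot:** (322,174).
- **Red baluster:** (436,240). Not white (318,236), black (477,208), or turquoise (451,286) and (415,325).

The tray felts are green (167,190), yellow (215,190), red (164,237) and pink (213,238).

```bash
cat > h.py <<'E'
from cell import manip
import cv2,numpy as np
from scipy.spatial.transform import Rotation as R
def tool():
    s=manip.get_state();q=s["orientation"];return s,R.from_quat([q[1],q[2],q[3],q[0]]).as_matrix(),np.array(s["tool_pos"])
def cam(n):
    """K,dist,R_cw(cam->world),cam centre"""
    c=manip.calibration(n)
    if n=="wrist":
        s,Rt,p=tool();H=np.array(c["hand_eye"]);return c["K"],c["dist"],Rt@H[:3,:3],Rt@H[:3,3]+p
    Rm=np.array(c["R"]);return c["K"],c["dist"],Rm.T,-Rm.T@np.array(c["t"])
def shot(n,name=None):
    C=cam(n);p,d=manip.read_camera(n)
    if name:cv2.imwrite(f"pics/{name}.png",p)
    return C,p,d
def rays(C,uv):
    n=cv2.undistortPoints(np.float64(uv).reshape(-1,1,2),np.float64(C[0]),np.float64(C[1]))[:,0]
    return np.c_[n,np.ones(len(n))]@C[2].T
def onplane(C,uv,z):
    r=rays(C,uv);return C[3]+r*((z-C[3][2])/r[:,2:])
def cloud(C,mask,d):
    v,u=np.nonzero(mask&(d>0));r=rays(C,np.c_[u,v]);return C[3]+r*d[v,u][:,None]
COL={"gold":((18,140,90),(28,255,255)),"yellow":((27,150,100),(34,255,255)),"pink":((140,80,100),(172,255,255)),
"green":((55,100,40),(85,255,255)),"red":((0,170,80),(6,255,255)),"red2":((173,170,80),(180,255,255))}
def mask(p,c):
    h=cv2.cvtColor(p,cv2.COLOR_BGR2HSV);m=cv2.inRange(h,*map(np.array,COL[c]))
    if c=="red":m|=cv2.inRange(h,*map(np.array,COL["red2"]))
    return m>0
def blobs(m,amin=40):
    n,l,st,ce=cv2.connectedComponentsWithStats(m.astype(np.uint8));return [(l==i,st[i],ce[i]) for i in range(1,n) if st[i][4]>=amin]
E
python3 - <<'E'
from h import *
for n in("top","scene"):
    C=cam(n);p=cv2.imread(f"pics/{n}0.png");d=np.load(f"pics/{n}0.npy")
    for c in("gold","yellow","pink","green","red"):
        for m,st,ce in blobs(mask(p,c)):
            w=cloud(C,m,d)
            if len(w)<20 or abs(w[:,1]).max()>.5 or st[4]>5000:continue
            lo,hi=np.percentile(w,[2,98],axis=0)
            f=cv2.minAreaRect(w[:,:2].astype(np.float32))
            print(n,c,st.tolist(),ce.round(),"mid",((lo+hi)/2).round(3),"size",(hi-lo).round(3),"zmax",hi[2].round(3),"rect",np.round(f[0],3),np.round(f[1],3),round(f[2]))
p=cv2.imread("pics/scene0.png")
cv2.imwrite("pics/crop.png",cv2.resize(p[230:430,140:440],None,fx=2.6,fy=2.6,interpolation=2))
E
```

```text
top gold [100, 64, 9, 8, 47] [104.  68.] mid [0.815 0.439 0.11 ] size [0.014 0.017 0.006] zmax 0.113 rect [0.815 0.438] [0.017 0.019] 25
top gold [369, 77, 28, 36, 766] [382.  94.] mid [ 0.797 -0.199  0.04 ] size [0.058 0.053 0.077] zmax 0.079 rect [ 0.812 -0.204] [0.061 0.092] 74
top gold [379, 157, 11, 11, 97] [384. 162.] mid [ 0.625 -0.2    0.052] size [0.024 0.023 0.008] zmax 0.056 rect [ 0.625 -0.2  ] [0.024 0.025] 89
top gold [434, 221, 17, 13, 116] [442. 227.] mid [ 0.478 -0.345  0.015] size [0.029 0.036 0.033] zmax 0.032 rect [ 0.479 -0.347] [0.035 0.027] 60
top gold [377, 238, 21, 20, 326] [387. 247.] mid [ 0.428 -0.207  0.035] size [0.043 0.038 0.073] zmax 0.072 rect [ 0.43  -0.211] [0.044 0.052] 45
top gold [420, 246, 16, 13, 127] [427. 252.] mid [ 0.417 -0.307  0.015] size [0.026 0.033 0.033] zmax 0.032 rect [ 0.417 -0.309] [0.034 0.023] 59
top gold [257, 286, 41, 40, 155] [278. 305.] mid [0.29 0.05 0.01] size [0.091 0.093 0.026] zmax 0.023 rect [0.29 0.05] [0.091 0.095] 0
top gold [261, 290, 32, 33, 131] [275. 306.] mid [0.289 0.051 0.009] size [0.073 0.073 0.026] zmax 0
[... 3848 characters left out ...]
34, 520] [378. 293.] mid [ 0.603 -0.058  0.029] size [0.042 0.043 0.047] zmax 0.053 rect [ 0.603 -0.042] [0.078 0.047] 86
scene red [116, 0, 16, 23, 188] [124.  10.] mid [-0.787  0.315 -0.065] size [0.033 0.023 0.078] zmax -0.025 rect [-0.785  0.311] [0.038 0.029] 45
scene red [125, 83, 21, 21, 205] [133.  94.] mid [-0.839  0.297 -0.432] size [0.126 0.009 0.084] zmax -0.39 rect [-0.834  0.297] [0.012 0.147] 88
scene red [406, 146, 47, 30, 675] [429. 160.] mid [0.448 0.318 0.009] size [0.096 0.052 0.008] zmax 0.013 rect [0.448 0.318] [0.101 0.058] 2
scene red [206, 322, 16, 24, 307] [213. 334.] mid [ 0.444 -0.322  0.015] size [0.043 0.033 0.03 ] zmax 0.03 rect [ 0.445 -0.322] [0.027 0.053] 65
```

View pics/crop.png

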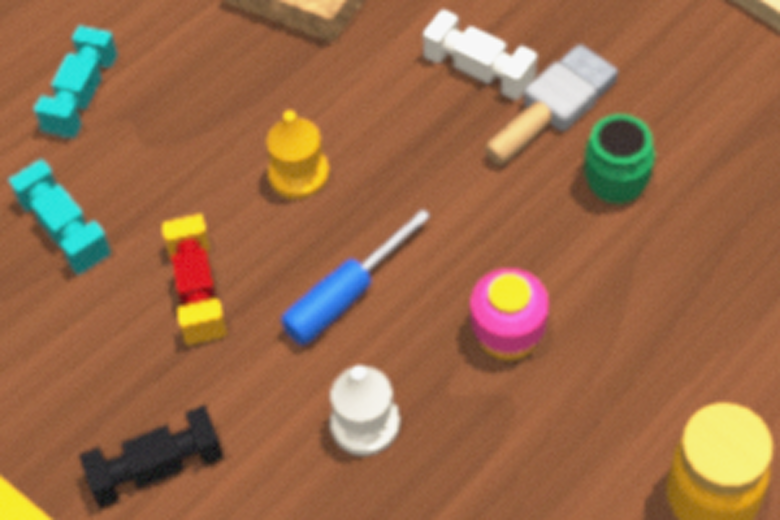

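The crop confirms the picks: gold finial at crop (297,155), red/gold baluster (193,280), pink lantern (510,310), green pot (620,158). The white, black and turquoise look-alikes are clearly separate. I'll swing over with the tool squared to the world axes.

Emit:
apply_moves(
  increments=[-0.5,-0.8,0,-0.8,-0.4,-0.9,0,-0.8,-0.3,-1,0,-0.8,-0.2,-1,0,-0.9,-0.5,-1,0,0,-0.5,-1,0,0,-0.5,-1,0,0,-0.5,-1,0,0,-0.5,-1,0,0,-0.5,-1,0,0],
  jaw=0.85,
)

```text
time_s: 1.35
tool_pos: [0.3494, 0.2865, 0.248]
orientation: [-0.0, 0.0, 1.0, -0.0]
force: [0.3, -0.6, 0.3]
gripper_width: 0.0727
gripper_force: 0.0
```

Emit:
apply_moves(
  increments=[-0.4,-1,0,0,-0.4,-1,0,0,-0.4,-1,0,0,-0.4,-1,0,0,-0.4,-1,0,0,-0.4,-1,0,0,-0.4,-1,0,0,-0.4,-1,0,0,0,-1,0,0,0,-1,0,0],
)

```text
time_s: 2.6
tool_pos: [0.4288, 0.0366, 0.248]
orientation: [-0.0, 0.001, 1.0, -0.0]
force: [0.5, -0.6, 0.3]
gripper_width: 0.0726
gripper_force: 0.0
```

Emit:
apply_moves(
  increments=[0,-1,0,0,0,-1,0,0,0,-1,0,0,0,-1,0,0,0,-1,0.4,0,0,-1,0.5,0,0,-1,0.5,0,0,-1,0.6,0,0,-1,0.6,0,0,-0.7,0.6,0],
)

```text
time_s: 3.85
tool_pos: [0.4286, -0.2059, 0.1675]
orientation: [-0.0, 0.001, 1.0, 0.0]
force: [-0.1, -0.5, 0.5]
gripper_width: 0.0727
gripper_force: 0.0
```

```bash
cat >> h.py <<'E'
def look(name,cols,zs,amin=300):
    """edge-midpoint of each colour blob in the wrist view, cast onto height z"""
    C,p,d=shot("wrist",name);s=manip.get_state();print("tcp",s["tool_pos"].round(4),"t",s["time_s"])
    for c,z in zip(cols,zs):
        for m,st,ce in blobs(mask(p,c),amin):
            w=cloud(C,m,d);b=w[abs(w[:,2]-z)<.008]
            if len(b)<30:continue
            lo,hi=np.percentile(b,[1,99],axis=0)
            print(c,st.tolist(),ce.round(),"band mid",((lo+hi)/2).round(4),"size",(hi-lo).round(4),"zmax",w[:,2].max().round(3))
E
python3 -c "
from h import *
look('w1',['gold'],[.034])"
```

```text
tcp [ 0.4278 -0.207   0.1657] t 3.9
gold [163, 194, 51, 42, 1227] [188. 214.] band mid [ 0.4174 -0.3032  0.0283] size [0.0225 0.0274 0.0038] zmax 0.031
gold [291, 196, 57, 71, 3025] [318. 232.] band mid [ 0.4158 -0.2074  0.0341] size [0.0128 0.0348 0.0157] zmax 0.074
gold [133, 269, 44, 35, 322] [157. 285.] band mid [ 0.4731 -0.3365  0.0275] size [0.0186 0.0214 0.0031] zmax 0.029
```

View pics/w1.png

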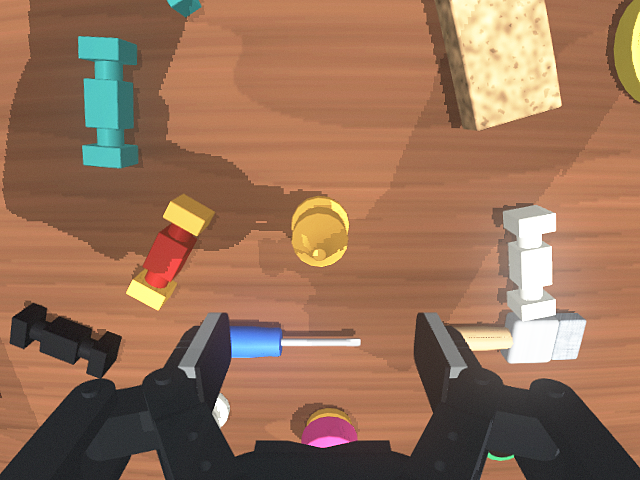

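The wrist view shows the gold finial centred at (319,232) with the fingers clear on both sides. The baluster is at (170,250). I'll descend and grip.

Emit:
apply_moves(
  increments=[0,0,1,0,0,0,1,0,0,0,1,0,0,0,1,0,0,0,0.8,0,0,0,0.5,0,0,0,0,0],
)

```text
time_s: 4.78
tool_pos: [0.4282, -0.2045, 0.0352]
orientation: [-0.001, 0.0, 1.0, 0.0]
force: [0.4, -0.4, 0.4]
gripper_width: 0.0725
gripper_force: 0.0
```

Emit:
apply_moves(
  increments=[0,0,0,0,0,0,0,0,0,0,0,0,0,0,0,0,0,0,0,0,0,0,0,0],
  jaw=0,
  newtons=40,
)

```text
time_s: 5.52
tool_pos: [0.4295, -0.2055, 0.0369]
orientation: [0.001, 0.001, 1.0, -0.0]
force: [-1.4, 1.5, 5.7]
gripper_width: 0.0359
gripper_force: 39.8
```

Emit:
apply_moves(
  increments=[0,0,-0.5,0,0,0,-1,0,0,0,-1,0,0,0,-1,0,0,0.5,-1,0,0,1,0,0,-0.5,1,0,0,-0.5,1,0,0,-0.5,1,0,0,-0.5,1,0,0],
)

```text
time_s: 6.78
tool_pos: [0.4794, -0.0667, 0.1492]
orientation: [0.0, 0.001, 1.0, -0.0]
force: [0.3, 0.9, -0.7]
gripper_width: 0.0364
gripper_force: 40.2
```

Emit:
apply_moves(
  increments=[-0.5,1,0,0,-0.5,1,0,0,-0.5,1,0,0,-0.5,1,0,0,-0.5,1,0,0,-0.5,1,0,0,-0.4,1,0,0,0,1,0,0,0,1,0,0,0,1,0,0],
)

```text
time_s: 8.02
tool_pos: [0.5642, 0.1832, 0.1491]
orientation: [0.0, 0.001, 1.0, 0.0]
force: [-0.1, -0.7, -1.2]
gripper_width: 0.0364
gripper_force: 40.2
```

Emit:
apply_moves(
  increments=[0,0.8,0,0,0,0,0,0],
)

```text
time_s: 8.28
tool_pos: [0.5643, 0.2035, 0.1487]
orientation: [0.0, -0.0, 1.0, 0.0]
force: [-0.5, -1.4, -0.6]
gripper_width: 0.0364
gripper_force: 40.3
```

```bash
python3 -c "
from h import *
look('w2',['yellow','pink'],[.009,.009])
look('w3',['gold'],[.17])"
```

```text
tcp [0.5642 0.2026 0.1486] t 8.325
pink [264, 0, 122, 121, 14188] [324.  59.] band mid [0.4514 0.2047 0.0095] size [0.0706 0.0724 0.0035] zmax 0.012
tcp [0.5641 0.202  0.1485] t 8.375
gold [271, 251, 104, 165, 12834] [322. 328.] band mid [0.5594 0.2026 0.1699] size [0.0206 0.0264 0.0155] zmax 0.186
```

View pics/w2.png

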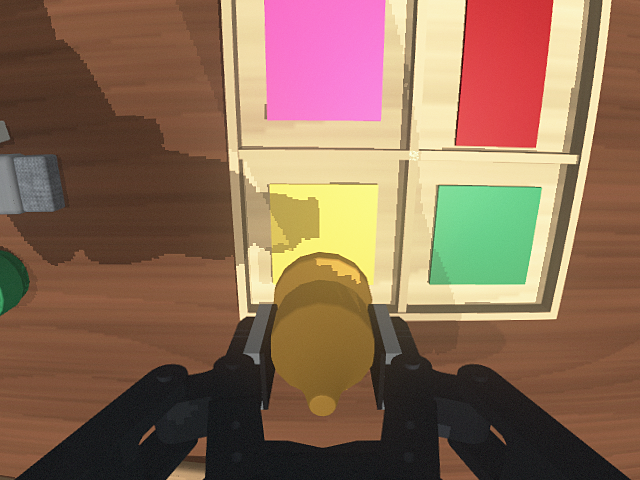

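The finial is held upright at (322,330), in line with the yellow felt at (322,230). I'll lower it slowly.

Emit:
apply_moves(
  increments=[-0.05,0,1,0,0,0,1,0,0,0,1,0,0,0,0.6,0,0,0,0.3,0,0,0,0.1,0,0,0,0.1,0,0,0,0,0],
)

```text
time_s: 9.38
tool_pos: [0.5658, 0.2024, 0.0462]
orientation: [0.0, 0.0, 1.0, 0.0]
force: [-0.2, -0.3, -0.9]
gripper_width: 0.0359
gripper_force: 40.3
```

Emit:
apply_moves(
  increments=[0,0,0.06,0,0,0,0.06,0,0,0,0,0],
)

```text
time_s: 9.75
tool_pos: [0.566, 0.2025, 0.0458]
orientation: [0.001, 0.0, 1.0, 0.0]
force: [-7.2, -2.3, 20.2]
gripper_width: 0.0358
gripper_force: 42.2
```

Emit:
apply_moves(
  increments=[0,0,-0.06,0,0,0,0,0],
)

```text
time_s: 10.0
tool_pos: [0.566, 0.2026, 0.0459]
orientation: [0.001, 0.0, 1.0, 0.0]
force: [-3.7, -0.5, 9.8]
gripper_width: 0.0364
gripper_force: 41.3
```

Emit:
apply_moves(
  increments=[0,0,0,0,0,0,0,0,0,0,0,0,0,0,-0.4,0,0,0,-1,0,0,0,-1,0,0,0,-1,0,0,0,-1,0],
  jaw=0.75,
)

```text
time_s: 11.0
tool_pos: [0.5656, 0.2023, 0.1558]
orientation: [0.0, 0.001, 1.0, 0.0]
force: [0.2, 0.5, 0.4]
gripper_width: 0.0642
gripper_force: 0.0
```

Emit:
apply_moves(
  increments=[0,-1,-0.2,0,0,-1,0,0,0,-1,0,0,0,-1,0,0,0,-1,0,0,0,-1,0,0,0,-1,0,0,-0.4,-1,0,0,-0.5,-1,0,0,-0.5,-1,0,0],
  jaw=0.95,
)

```text
time_s: 12.25
tool_pos: [0.6007, -0.0486, 0.1601]
orientation: [0.0, 0.001, 1.0, -0.0]
force: [0.8, -0.0, 0.5]
gripper_width: 0.0811
gripper_force: 0.0
```

Emit:
apply_moves(
  increments=[-0.5,-1,0,0,-0.5,-1,0,0,0,-1,0,0,0,-1,0,0,0,-1,0,0,0,-1,0,0,0,0,0,0],
)

```text
time_s: 13.12
tool_pos: [0.6251, -0.1996, 0.1596]
orientation: [0.0, 0.002, 1.0, -0.0]
force: [0.1, 0.1, 0.5]
gripper_width: 0.0814
gripper_force: 0.0
```

```bash
python3 -c "
from h import *
look('w4',['pink','gold'],[.027,.052])
C,p,d=shot('top')
for c in('gold','yellow'):
  for m,st,ce in blobs(mask(p,c)):
    w=cloud(C,m,d)
    if w[:,1].min()>.1 and w[:,1].max()<.3: lo,hi=np.percentile(w,[2,98],axis=0);print(c,lo.round(3),hi.round(3))
"
```

```text
tcp [ 0.625  -0.1985  0.1594] t 13.175
pink [284, 200, 76, 80, 3225] [322. 236.] band mid [ 0.6084 -0.2004  0.0271] size [0.0128 0.0426 0.0154] zmax 0.053
gold [301, 231, 43, 30, 627] [325. 248.] band mid [ 0.6239 -0.1999  0.0522] size [0.017  0.0256 0.0037] zmax 0.055
gold [287, 388, 72, 57, 3229] [322. 418.] band mid [ 0.7799 -0.1998  0.0511] size [0.0163 0.0499 0.0138] zmax 0.218
gold [0.542 0.174 0.006] [0.58  0.219 0.079]
yellow [0.528 0.167 0.004] [0.6   0.24  0.017]
```

View pics/w4.png

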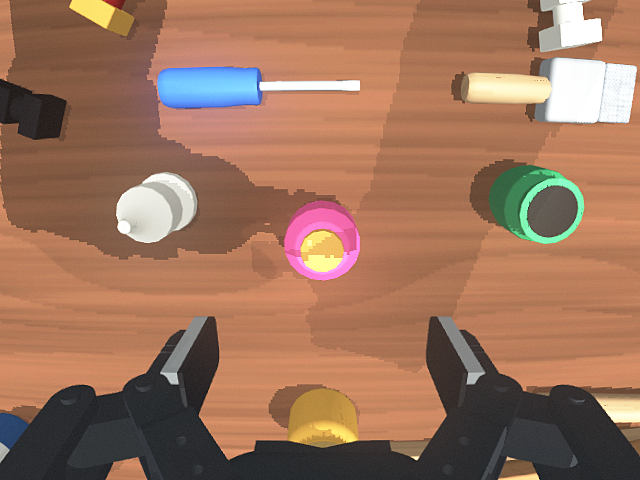

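The lantern is centred at (322,240), with the white finial (158,207) and the pot (540,205) clear of the fingers. Descending.

Emit:
apply_moves(
  increments=[-0.1,-0.06,1,0,0,0,1,0,0,0,1,0,0,0,1,0,0,0,0.8,0,0,0,0.5,0,0,0,0,0],
)

```text
time_s: 14.1
tool_pos: [0.6269, -0.1984, 0.026]
orientation: [-0.001, 0.0, 1.0, 0.0]
force: [-0.3, 0.7, 0.2]
gripper_width: 0.0812
gripper_force: 0.0
```

Emit:
apply_moves(
  increments=[0,0,0,0,0,0,0,0,0,0,0,0,0,0,0,0,0,0,0,0,0,0,0,0],
  jaw=0,
  newtons=40,
)

```text
time_s: 14.85
tool_pos: [0.6286, -0.1995, 0.0282]
orientation: [0.001, 0.001, 1.0, -0.0]
force: [-1.2, -0.5, 6.2]
gripper_width: 0.0494
gripper_force: 42.1
```

Emit:
apply_moves(
  increments=[0,0,-0.5,0,0,0,-1,0,0,0,-1,0,0,0,-1,0,0,0.5,-1,0,0.6,1,-0.3,0,0.6,1,0,0,0.6,1,0,0,0.6,1,0,0,0.6,1,0,0],
)

```text
time_s: 16.1
tool_pos: [0.5521, -0.0609, 0.1474]
orientation: [0.0, 0.001, 1.0, 0.0]
force: [0.8, 0.4, -0.7]
gripper_width: 0.0497
gripper_force: 41.7
```

Emit:
apply_moves(
  increments=[0.6,1,0,0,0.6,1,0,0,0.6,1,0,0,0.6,1,0,0,0.6,1,0,0,0.6,1,0,0,0.6,1,0,0,0,1,0,0,0,1,0,0,0,1,0,0],
)

```text
time_s: 17.35
tool_pos: [0.4478, 0.1892, 0.1475]
orientation: [0.0, 0.001, 1.0, 0.0]
force: [-0.8, 0.1, -1.0]
gripper_width: 0.0497
gripper_force: 41.7
```

Emit:
apply_moves(
  increments=[0,0.6,0,0,0,0,0,0],
)

```text
time_s: 17.6
tool_pos: [0.448, 0.2039, 0.147]
orientation: [0.0, -0.0, 1.0, -0.0]
force: [0.2, -1.2, -0.4]
gripper_width: 0.0496
gripper_force: 41.7
```

```bash
python3 -c "
from h import *
C,p,d=shot('wrist','w5');s=manip.get_state();print(s['tool_pos'])
for c in('pink','gold'):
  for m,st,ce in blobs(mask(p,c),300):
    w=cloud(C,m,d);lo,hi=np.percentile(w,[2,98],axis=0);print(c,st.tolist(),lo.round(3),hi.round(3))
"
```

```text
[0.44786512 0.20328654 0.14692166]
pink [250, 185, 145, 229, 20262] [0.416 0.171 0.008] [0.473 0.239 0.166]
gold [5, 0, 146, 71, 3137] [0.292 0.008 0.001] [0.336 0.094 0.022]
gold [279, 338, 87, 110, 5648] [0.435 0.191 0.059] [0.567 0.217 0.172]
```

View pics/w5.png

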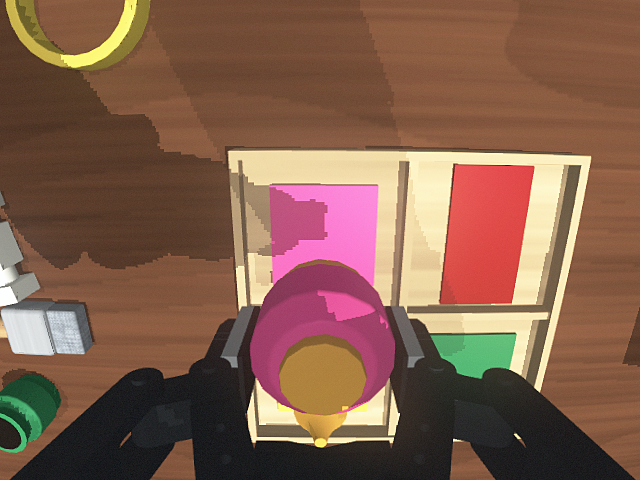

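The lantern is held upright at (322,340), aligned with the pink felt (325,235). Lowering.

Emit:
apply_moves(
  increments=[-0.06,0,1,0,0,0,1,0,0,0,1,0,0,0,0.8,0,0,0,0.3,0,0,0,0.1,0,0,0,0.1,0,0,0,0,0],
)

```text
time_s: 18.65
tool_pos: [0.4499, 0.2035, 0.0398]
orientation: [0.0, 0.001, 1.0, 0.0]
force: [-0.8, 0.2, -0.7]
gripper_width: 0.0496
gripper_force: 41.7
```

Emit:
apply_moves(
  increments=[0,0,0.06,0,0,0,0.06,0,0,0,0,0],
)

```text
time_s: 19.02
tool_pos: [0.4498, 0.2036, 0.0372]
orientation: [0.0, 0.0, 1.0, 0.0]
force: [-2.1, -0.0, 7.5]
gripper_width: 0.0498
gripper_force: 42.5
```

Emit:
apply_moves(
  increments=[0,0,0,0,0,0,0,0,0,0,0,0,0,0,-0.4,0,0,0,-1,0,0,0,-1,0,0,0,-1,0,0,0,-1,0,0,-1,-0.5,0,0,-1,0,0],
  jaw=0.75,
)

```text
time_s: 20.27
tool_pos: [0.4504, 0.1534, 0.1607]
orientation: [0.001, 0.0, 1.0, 0.0]
force: [1.0, 0.3, -0.5]
gripper_width: 0.0642
gripper_force: 0.0
```

Emit:
apply_moves(
  increments=[-0.7,-1,0,0,-0.7,-1,0,0,-0.7,-1,0,0,-0.8,-1,0,0,-0.8,-1,0,0,-0.8,-1,0,0,-0.8,-1,0,0,-0.8,-1,0,0,0,-0.3,0,0,0,0,0,0],
  jaw=0.95,
)

```text
time_s: 21.52
tool_pos: [0.601, -0.0543, 0.1589]
orientation: [-0.0, 0.001, 1.0, 0.0]
force: [0.2, 0.4, -0.3]
gripper_width: 0.0814
gripper_force: 0.0
```

```bash
python3 -c "
from h import *
look('w6',['green'],[.023])
C,p,d=shot('top')
for c in('gold','pink'):
  for m,st,ce in blobs(mask(p,c)):
    w=cloud(C,m,d)
    if w[:,1].min()>.1 and w[:,1].max()<.3: lo,hi=np.percentile(w,[2,98],axis=0);print(c,lo.round(3),hi.round(3))
"
```

```text
tcp [ 0.6009 -0.0538  0.1589] t 21.575
green [287, 205, 73, 75, 2153] [323. 235.] band mid [ 0.5878 -0.055   0.0238] size [0.0135 0.0444 0.0139] zmax 0.053
gold [0.542 0.174 0.007] [0.58  0.219 0.081]
pink [0.414 0.169 0.005] [0.484 0.239 0.057]
```

View pics/w6.png

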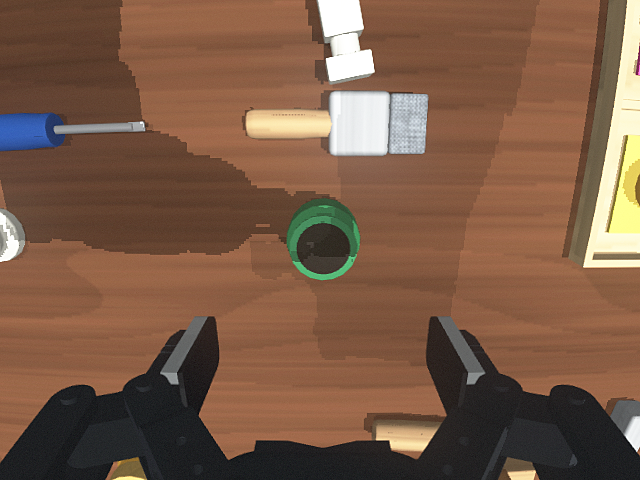

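The pot is centred at (323,238) and clear of the brush at (340,123). Descending.

Emit:
apply_moves(
  increments=[-0.15,-0.05,1,0,0,0,1,0,0,0,1,0,0,0,1,0,0,0,0.9,0,0,0,0.5,0,0,0,0,0],
)

```text
time_s: 22.5
tool_pos: [0.6045, -0.0548, 0.0233]
orientation: [-0.001, 0.0, 1.0, 0.0]
force: [-0.4, -0.7, -0.3]
gripper_width: 0.0816
gripper_force: 0.0
```

Emit:
apply_moves(
  increments=[0,0,0,0,0,0,0,0,0,0,0,0,0,0,0,0,0,0,0,0,0,0,0,0],
  jaw=0,
  newtons=40,
)

```text
time_s: 23.25
tool_pos: [0.6065, -0.0555, 0.0252]
orientation: [0.001, 0.001, 1.0, 0.0]
force: [-0.4, 0.9, 6.5]
gripper_width: 0.0484
gripper_force: 42.2
```

Emit:
apply_moves(
  increments=[0,0,-0.5,0,0,0,-1,0,0,0,-1,0,0,0,-1,0,0,0.5,-1,0,0.2,1,-1,0,0.2,1,0,0,0.2,1,0,0,0.2,1,0,0,0.2,1,0,0],
)

```text
time_s: 24.5
tool_pos: [0.5803, 0.0827, 0.162]
orientation: [0.0, 0.001, 1.0, -0.0]
force: [-0.4, -0.0, -1.1]
gripper_width: 0.0482
gripper_force: 41.6
```

Emit:
apply_moves(
  increments=[0.2,1,0,0,0.2,1,0,0,0.2,1,0,0,0,1,0,0,0,1,0,0,0,1,0,0,0,1,0,0,0,1,0,0,0,1,0,0,0,0.5,0,0],
)

```text
time_s: 25.75
tool_pos: [0.5658, 0.3213, 0.1612]
orientation: [0.0, -0.0, 1.0, 0.0]
force: [-0.0, 0.2, -1.5]
gripper_width: 0.0482
gripper_force: 41.6
```

Emit:
apply_moves(
  increments=[0,0,0.6,0,0,0,0,0],
)

```text
time_s: 26.0
tool_pos: [0.5646, 0.3182, 0.1441]
orientation: [-0.002, 0.001, 1.0, -0.001]
force: [-1.1, 0.0, 0.5]
gripper_width: 0.0485
gripper_force: 41.6
```

```bash
python3 -c "
from h import *
C,p,d=shot('wrist','w7');s=manip.get_state();print(s['tool_pos'])
for c in('green','red','pink'):
  for m,st,ce in blobs(mask(p,c),300):
    w=cloud(C,m,d);lo,hi=np.percentile(w,[2,98],axis=0);print(c,st.tolist(),lo.round(3),hi.round(3))
"
```

```text
[0.56501507 0.31827192 0.14490312]
green [253, 187, 140, 241, 15118] [0.532 0.294 0.008] [0.585 0.355 0.17 ]
red [281, 0, 92, 140, 8997] [0.417 0.294 0.008] [0.481 0.347 0.011]
pink [66, 0, 139, 125, 12259] [0.416 0.173 0.008] [0.486 0.241 0.056]
```

View pics/w7.png

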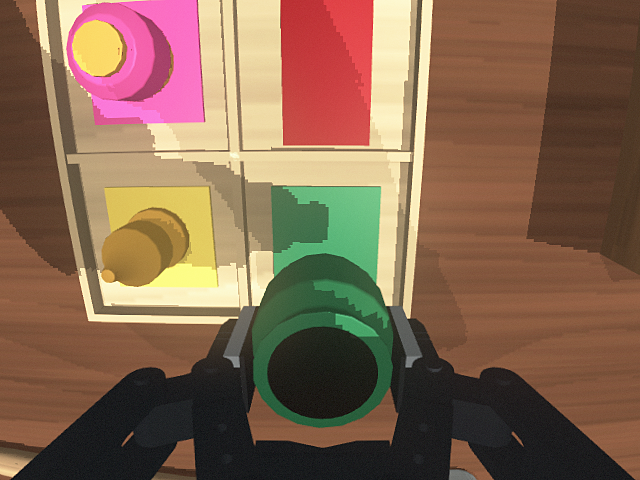

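Finial (160,240) and lantern (110,50) stand on their felts, and the pot at (322,345) is aligned with the green felt (325,235). Lowering.

Emit:
apply_moves(
  increments=[-0.05,0.06,1,0,0,0,1,0,0,0,1,0,0,0,0.8,0,0,0,0.3,0,0,0,0.1,0,0,0,0.1,0,0,0,0,0],
)

```text
time_s: 27.05
tool_pos: [0.5675, 0.3212, 0.0394]
orientation: [0.0, 0.001, 1.0, 0.0]
force: [-0.2, -0.1, -1.0]
gripper_width: 0.0485
gripper_force: 41.6
```

Emit:
apply_moves(
  increments=[0,0,0.06,0,0,0,0.06,0,0,0,0,0],
)

```text
time_s: 27.42
tool_pos: [0.567, 0.321, 0.0357]
orientation: [-0.0, 0.0, 1.0, -0.0]
force: [-0.4, -0.6, -0.6]
gripper_width: 0.0485
gripper_force: 41.6
```

Emit:
apply_moves(
  increments=[0,0,0.06,0,0,0,0,0],
)

```text
time_s: 27.68
tool_pos: [0.5671, 0.3211, 0.0342]
orientation: [-0.0, 0.001, 1.0, -0.0]
force: [-0.0, 0.8, -1.2]
gripper_width: 0.0484
gripper_force: 41.6
```

Emit:
apply_moves(
  increments=[0,0,0.05,0,0,0,0,0],
)

```text
time_s: 27.92
tool_pos: [0.5671, 0.3211, 0.0342]
orientation: [0.0, 0.001, 1.0, 0.0]
force: [-3.0, -1.4, 7.5]
gripper_width: 0.0481
gripper_force: 42.5
```

Emit:
apply_moves(
  increments=[0,0,0,0,0,0,0,0,0,0,0,0,0,0,-0.5,0,0,0,-1,0,0,0,-1,0,0,0,-1,0,0,0,-1,0,0,-0.8,-0.6,0,0.4,-1,0,0],
  jaw=0.75,
)

```text
time_s: 29.18
tool_pos: [0.5583, 0.2754, 0.1625]
orientation: [0.002, 0.0, 1.0, 0.0]
force: [0.9, -0.6, -0.7]
gripper_width: 0.0643
gripper_force: 0.0
```

Emit:
apply_moves(
  increments=[0.4,-1,0,0,0.4,-1,0,0,0.4,-1,0,0,0.4,-1,0,0,0.4,-1,0,0,0.4,-1,0,0,0.4,-1,0,0,0.4,-1,0,0,0.4,-1,0,0,0.4,-1,0,0],
)

```text
time_s: 30.42
tool_pos: [0.4557, 0.0245, 0.1607]
orientation: [-0.0, 0.001, 1.0, -0.0]
force: [0.7, -0.5, 0.4]
gripper_width: 0.0639
gripper_force: 0.0
```

Emit:
apply_moves(
  increments=[0.4,-1,0,0,0,-1,0,0,0,-1,0,0,0,-1,0,0,0,-1,0,0,0,-1,0,0,0,-1,0,0,0,-1,0,0,0,-1,0,0,0,-1,0,0],
)

```text
time_s: 31.68
tool_pos: [0.4453, -0.2251, 0.1607]
orientation: [-0.0, 0.001, 1.0, -0.0]
force: [-0.1, -0.4, -0.7]
gripper_width: 0.0639
gripper_force: 0.0
```

Emit:
apply_moves(
  increments=[0,-1,0,0,0,-1,0,0,0,-1,0,0,0,-1,0,0,0,0,0,1,0,0,0,1,0,0,0,1,0,0,0,1,0,0,0,0],
  jaw=0.65,
)

```text
time_s: 32.8
tool_pos: [0.4454, -0.3241, 0.1606]
orientation: [-0.0, 0.276, 0.961, -0.0]
force: [0.6, -0.1, 0.4]
gripper_width: 0.0555
gripper_force: 0.0
```

```bash
cat > b.py <<'E'
from h import *
s,Rt,p0=tool();C,p,d=shot('wrist','w8');print(p0.round(4))
m=mask(p,'red')|mask(p,'gold')|mask(p,'yellow')
m=cv2.morphologyEx(m.astype(np.uint8),cv2.MORPH_CLOSE,np.ones((9,9)))>0
for mm,st,ce in blobs(m,1500):
    w=cloud(C,mm,d);k=(w[:,2]>.022)&(w[:,2]<.036);k&=abs(w[:,0]-.446)<.09
    k&=abs(w[:,1]+.323)<.07
    if k.sum()<200:continue
    f=cv2.minAreaRect(w[k][:,:2].astype(np.float32));b=cv2.boxPoints(f)
    e=[b[i]-b[i-1] for i in(1,2)];e=max(e,key=np.linalg.norm)
    ax=np.degrees(np.arctan2(e[1],e[0]));tx=np.degrees(np.arctan2(Rt[1,0],Rt[0,0]))
    D=np.array([f[0][0]-p0[0],f[0][1]-p0[1],0])
    print(st.tolist(),"c",np.round(f[0],4),"size",np.round(f[1],4),"axis",ax,"toolx",tx,"turn units",(((tx-ax)+90)%180-90)/8,"shift tool units",(Rt.T@D/.025).round(2))
E
python3 b.py
```

```text
[ 0.4454 -0.3241  0.1606]
[305, 187, 42, 106, 1935] c [ 0.4486 -0.3227] size [0.0273 0.0728] axis -32.305958 toolx 147.98308159224342 turn units 0.03612992330410947 shift tool units [-0.08  0.12 -0.  ]
```

View pics/w8.png

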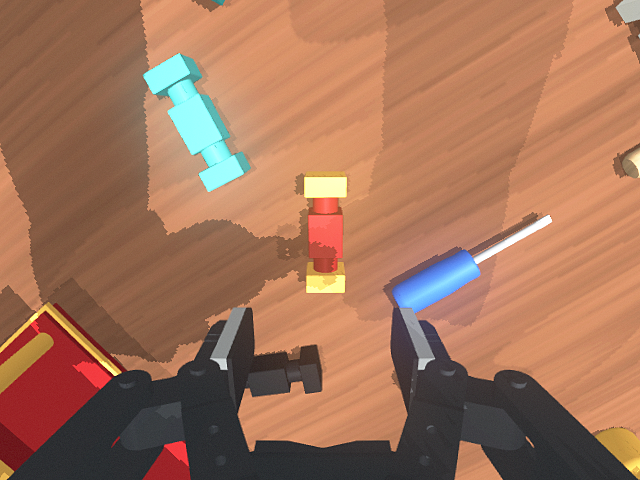

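The wrist view shows the red baluster at (325,233), its axis aligned with the tool. The screwdriver (470,270) and the black and turquoise balusters are clear of the fingers. Descending.

Emit:
apply_moves(
  increments=[-0.03,0.07,1,0,0,0,1,0,0,0,1,0,0,0,1,0,0,0,0.9,0,0,0,0.5,0,0,0,0.15,0,0,0,0,0],
)

```text
time_s: 33.85
tool_pos: [0.4482, -0.323, 0.0222]
orientation: [0.0, 0.276, 0.961, -0.0]
force: [0.3, 0.4, 0.7]
gripper_width: 0.0555
gripper_force: 0.0
```

Emit:
apply_moves(
  increments=[0,0,0,0,0,0,0,0,0,0,0,0,0,0,0,0,0,0,0,0,0,0,0,0],
  jaw=0,
  newtons=40,
)

```text
time_s: 34.6
tool_pos: [0.4486, -0.3232, 0.0227]
orientation: [0.001, 0.276, 0.961, -0.0]
force: [-0.6, -0.2, 6.7]
gripper_width: 0.0231
gripper_force: 40.4
```

Emit:
apply_moves(
  increments=[0,0,-0.5,0,0,0,-1,0,0,0,-1,0,0,0,-1,0,0,0,-1,0,0,0,-0.7,0,0,0,0,-1,0,0,0,-1,0,0,0,-1,0,0,0,-1],
)

```text
time_s: 35.85
tool_pos: [0.4478, -0.3226, 0.1523]
orientation: [-0.0, -0.002, 1.0, 0.0]
force: [-0.3, -0.6, -1.2]
gripper_width: 0.0233
gripper_force: 39.6
```

Emit:
apply_moves(
  increments=[0,1,0,0,0,1,0,0,0,1,0,0,0,1,0,0,0,1,0,0,0,1,0,0,0,1,0,0,0,1,0,0,0,1,0,0,0,1,0,0],
)

```text
time_s: 37.1
tool_pos: [0.448, -0.0719, 0.1523]
orientation: [0.0, 0.001, 1.0, -0.0]
force: [0.3, -0.3, -1.4]
gripper_width: 0.0229
gripper_force: 39.6
```

Emit:
apply_moves(
  increments=[0,1,0,0,0,1,0,0,0,1,0,0,0,1,0,0,0,1,0,0,0,1,0,0,0,1,0,0,0,1,0,0,0,1,0,0,0,1,0,0],
)

```text
time_s: 38.35
tool_pos: [0.4483, 0.1781, 0.1523]
orientation: [0.0, 0.0, 1.0, 0.0]
force: [0.6, -0.4, -0.5]
gripper_width: 0.0231
gripper_force: 39.6
```

Emit:
apply_moves(
  increments=[0,1,0,0,0,1,0,0,0,1,0,0,0,1,0,0,0,1,0,0,0,0.7,0,0,0,0,0.7,0,0,0,0,0],
)

```text
time_s: 39.35
tool_pos: [0.4476, 0.3191, 0.1333]
orientation: [-0.001, 0.0, 1.0, -0.001]
force: [-0.9, -0.0, -0.9]
gripper_width: 0.0231
gripper_force: 39.6
```

```bash
python3 -c "
from h import *
s,Rt,p0=tool();C,p,d=shot('wrist','w9');print(p0.round(4),Rt[:2,0])
for c in('red','gold','yellow'):
  for m,st,ce in blobs(mask(p,c),150):
    w=cloud(C,m,d);a=w[w[:,2]>.06];b=w[abs(w[:,2]-.009)<.004]
    for n,k in(('held',a),('felt',b)):
      if len(k)>100:lo,hi=np.percentile(k,[1,99],axis=0);print(c,n,st.tolist(),lo.round(4),hi.round(4))
"
```

```text
[0.4476 0.3191 0.1333] [-9.99997162e-01  7.67457347e-04]
red felt [282, 167, 74, 48, 1888] [0.3995 0.2938 0.008 ] [0.4295 0.3332 0.0112]
red held [306, 272, 59, 31, 1042] [0.4203 0.3151 0.1262] [0.4308 0.3312 0.1353]
red felt [306, 272, 59, 31, 1042] [0.4719 0.3362 0.0082] [0.4934 0.3481 0.0113]
red held [291, 304, 66, 97, 4718] [0.4309 0.3084 0.1293] [0.4736 0.3306 0.1384]
gold held [279, 215, 86, 59, 2925] [0.404  0.3058 0.1135] [0.4176 0.3328 0.1407]
gold held [94, 245, 48, 48, 1622] [0.4358 0.1917 0.0603] [0.4608 0.2165 0.0631]
gold felt [123, 342, 97, 14, 163] [0.5285 0.1687 0.0066] [0.5367 0.2417 0.0104]
gold felt [133, 359, 49, 36, 828] [0.5426 0.1706 0.0086] [0.5714 0.2099 0.0128]
gold held [287, 380, 72, 57, 3047] [0.4733 0.306  0.1228] [0.4876 0.3328 0.1403]
```

View pics/w9.png

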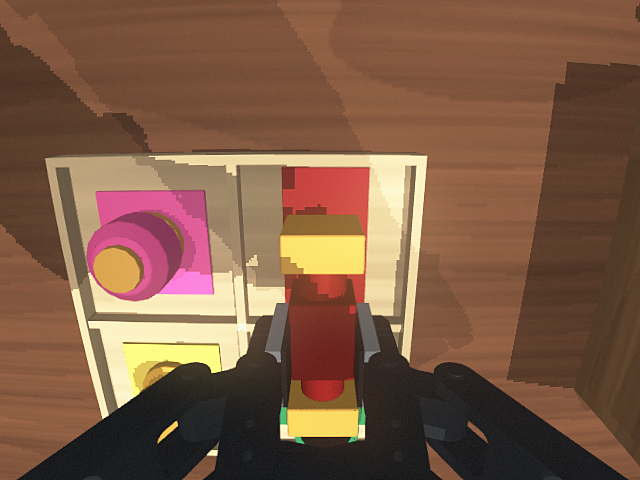

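The baluster is held level along the felt at (322,325), about 4 mm short in x. Lantern and finial are still standing. I'll correct the offset and lower.

Emit:
apply_moves(
  increments=[-0.18,0.06,1,0,0,0,1,0,0,0,1,0,0,0,0.6,0,0,0,0.3,0,0,0,0.05,0,0,0,0,0],
)

```text
time_s: 40.28
tool_pos: [0.4537, 0.3216, 0.0363]
orientation: [0.0, 0.001, 1.0, 0.0]
force: [-0.8, -0.0, -1.7]
gripper_width: 0.0232
gripper_force: 39.6
```

Emit:
apply_moves(
  increments=[0,0,0.06,0,0,0,0.06,0,0,0,0,0],
)

```text
time_s: 40.65
tool_pos: [0.4531, 0.3213, 0.0325]
orientation: [-0.0, 0.0, 1.0, -0.0]
force: [0.4, 0.2, 0.5]
gripper_width: 0.0232
gripper_force: 39.6
```

Emit:
apply_moves(
  increments=[0,0,0.06,0,0,0,0,0],
)

```text
time_s: 40.9
tool_pos: [0.4532, 0.3213, 0.0317]
orientation: [0.0, 0.0, 1.0, 0.0]
force: [-1.6, -1.4, 5.5]
gripper_width: 0.0229
gripper_force: 40.4
```

Emit:
apply_moves(
  increments=[0,0,0,0,0,0,0,0,0,0,0,0,0,0,-0.4,0,0,0,-1,0,0,0,-1,0,0,0,-1,0,0,0,-1,0,0,0,-1,0,0,0,-0.8,0],
  jaw=0.55,
)

```text
time_s: 42.15
tool_pos: [0.4534, 0.3215, 0.188]
orientation: [0.001, 0.001, 1.0, 0.0]
force: [0.4, 0.7, -0.1]
gripper_width: 0.0472
gripper_force: 0.0
```

Emit:
apply_moves(
  increments=[-0.6,-1,-0.6,0,-0.6,-1,-0.6,0,-0.6,-1,0,0,-0.6,-1,0,0,0,-1,0,0,0,-1,0,0,0,-1,0,0,0,-1,0,0,0,-1,0,0,0,0,0,0],
)

```text
time_s: 43.4
tool_pos: [0.5129, 0.095, 0.2167]
orientation: [0.0, 0.002, 1.0, -0.0]
force: [0.8, 0.1, -0.1]
gripper_width: 0.047
gripper_force: 0.0
```

```bash
python3 -c "
from h import *
print(manip.get_state()['time_s'])
C,p,d=shot('scene');cv2.imwrite('pics/s1.png',cv2.resize(p[120:300,340:580],None,fx=2.6,fy=2.6,interpolation=2));cv2.imwrite('pics/s1full.png',p)
C,p,d=shot('top');a=p[140:290,100:300];cv2.imwrite('pics/t1.png',cv2.resize(a,None,fx=3.6,fy=3.6,interpolation=2))
"
```

```text
43.4
```

View pics/s1.png

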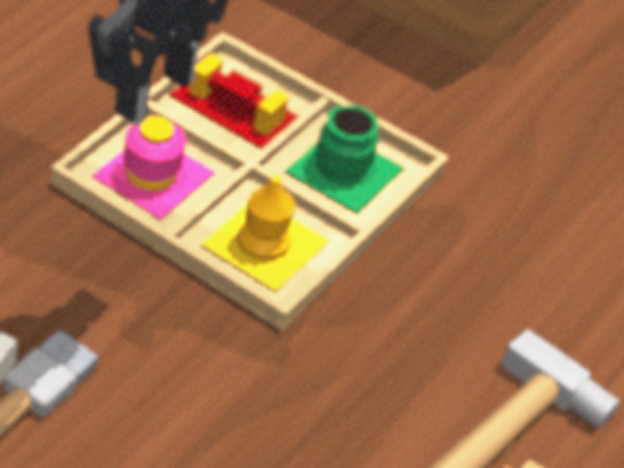

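View pics/t1.png

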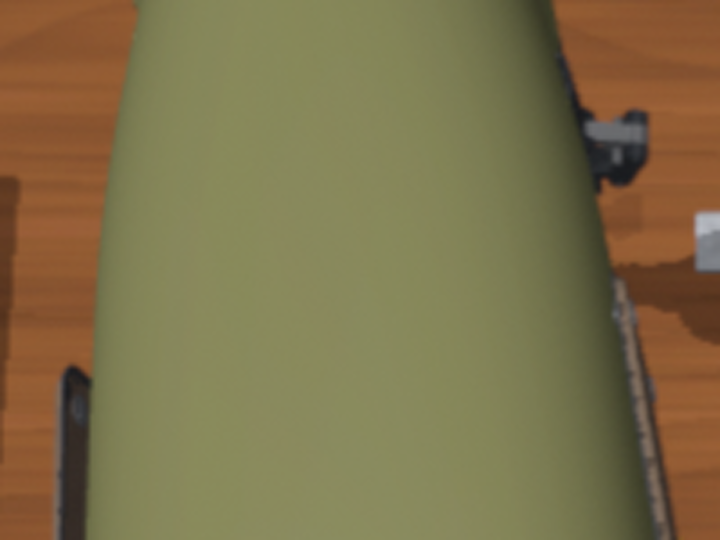

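All four stand or lie wholly on their own felts: lantern (150,155), finial (268,220), pot (347,145), baluster (240,95). The top view is hidden by the arm, but the scene view settles it and the gripper touches nothing.

```bash
python3 -c "
from cell import manip
print(manip.sign_off())"
```

```text
the job is handed in; nothing more can be done
None
```

The job is handed in at about 43 s: finial, lantern and pot stand upright on their own felts, the red baluster lies along the red felt, and I left the white-primed pair alone.

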